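# Unpin and uncover the mould-insert chest

### The arm

A 6-joint arm with a two-finger parallel gripper is mounted at the origin on the work surface. World frame = base frame: x ahead of the robot, y to its left, z up, the work surface at z = 0. Lengths are in m, angles in rad, forces in N, time in s.
With the tool pointing down it reaches from about 0.25 to 0.725 m from the base axis. Payload 4 kg.
Tool frame: the origin (TCP) lies at the very end of the fingers, on their centre line; the grasp point (between the pads) lies 19 mm behind it; z points along the fingers, y is the line along which they close (so a half turn about z gives the same grasp; the last joint's range is limited). The gripper opens to 85 mm and grips with 20 to 120 N. Pads are 22 mm wide; open, the fingers measure 114 mm over their backs; the gripper's body (76 mm by 85 mm) begins 54 mm behind the grasp point. The pads swing forward as they close: fully open they stand 13 mm farther back than shut.
Start: joints at [-1.214, 0.241, 0.005, 1.335, 0, 1.571], TCP at [0.175, -0.469, 0.231] pointing down, gripper open.
Joint ranges: [-2.72, 2.72], [-1.05, 1.87], [-1.09, 1.28], [-1.99, 2.15], [-1.42, 1.44], [-3.14, 3.14]. Speed limits (rad/s): [2.79, 2.79, 3.14, 3.14, 3.14, 3.14].

### API

Orientations are given as a unit quaternion [x, y, z, w].
In Python, from workcell import bot, vision, workorder gives the robot as it stands.
- The arm moves only by the shell command python3 -m creep 'ROWS' [OPENING]. ROWS is JSON, a list of rows, each a list of 2 entries, a list of its own where there are three numbers: the shift along the tool's x, y, z in mm, then the turn, a rotation vector about the tool's x, y, z in rad. In form: [[[dx, dy, dz], [wx, wy, wz]], ...]. A call has 1 to 12 rows; each row shifts and turns the commanded pose from where the row before left it, along the tool's axes as they then stand; what a row does not reach is not made up. A row lasts 1/8 s, in which the tool goes at most 62.5 mm and 10.7 degrees, less where a joint would pass 70% of its speed; a pose out of reach is approached as far as the arm can. A call is refused whole if a number of a shift passes 62.5 or a number of a turn 0.188, either way. A call with a gripper value outside its range is refused whole. OPENING is the finger opening in mm, from 0 to 85.4, set as the call begins (- or left out, the last holds). The fingers move at their own pace and stop on an object; the grip force is fixed at half the most. Time passes only in rows, so rows that do not move let the fingers close. It gives the time, the measured TCP pose, the force, the opening and the grip force at its end, in the units of the state.
- bot.get_obs(): the state, without advancing time (a new reading comes with each control period).
- vision.camera(name): name is "side" or "top" or "wrist"; returns a dict with "image" (400x640x3 uint8, blue, green, red), "z_map" (400x640 float32, m along the optical axis (not along the pixel's ray), 0 where there is no reading), "K" (3x3 intrinsics, pixels), "k1" (the pictures are not rectified: a ray, as slopes to the right and down, at radius r is drawn at 1 + k1 r^2 times it, then the intrinsics apply), "rvec" (rotation vector, rad) and "tvec" (3), from world to camera coordinates, as OpenCV has them; the wrist camera has in their place "tool_from_camera" (4x4, takes a point from camera to tool coordinates, whose origin is the TCP and whose axes are the flange's). Camera axes: x right, y down, z forward; pixel columns grow to the right and rows downward; lengths in m; the calibration is good to about 2 mm. A picture is of the moment at which its call begins: read the wrist's pose just before it.
- workorder.job_done(): hands the job in; it is judged then, once.
Trained networks look in a picture, given as the dict that the camera call returned (one of the last four; its "shot" number tells which), for a name from the list of things; names that differ only in an ending like _2 or _b are one class to them, and where a whole thing is asked for, a point or a joint stands for the part that bears it (a point fixed in the world has none). Each returns a list of dicts, best first, with "score" (0 to 1); they miss things now and then, are a little off and sometimes report something else, mostly with a low value. They report only what shows in the picture. A call takes as long as a camera call. They do not tell look-alikes from the thing itself.
- vision.spot_in(picture, query): "position" ([column, row] in pixels, amid what is visible of it).
- vision.place_of(picture, query): "position" ([column, row] in pixels: a listed point, or the origin of a listed thing).
The state is a dict: "clock": time; "joint_pos": joint angles; "joint_vel": joint speeds; "tau": joint torques, N m; "eef_pos": TCP position; "tool_rot": TCP orientation; "ft_force": force on the tool from outside, world axes, zero at the start; "ft_torque": the same for the moment, N m; "grip_width": finger opening in m; "grasp_force": force on a finger pad.
Only numpy, scipy, OpenCV 4.12 (cv2) and the standard library are available. Lean on these libraries where they do the work, as an engineer would, in place of code of your own. Each camera call takes 0.05 s, during which the arm holds its last target. There are 200 camera calls.

### The job

Pull the retaining pin out of the staple on the slanted chest and put it in the small open parts bin. Only then lift the lid free of the staple and lay it, handle up, flat across the middle of the two wooden battens with its handle parallel to them; set it down, do not drop it. Do not knock or shift the can, the eyebolt or the wrench.

Things in the scene. Friction and masses are not known exactly. Their poses are not given: they have to be found in the camera images.
- chest: Fixed grey steel chest 160 deep (x) x 196 wide (y), slanted top, in a yellow pipe bay. Origin: centre of its underside on the bench; low front (-x) faces the robot, yawed up to 0.45 rad. Top slopes 30 degrees: rim 64 mm high in front, 156 mm at the back. In its frame the slope runs up along u = (0.866, 0, 0.5), outward normal n = (-0.5, 0, 0.866): the lid lies and lifts 30 degrees off vertical.
- seat (a point): Centre of the chest's slanted rim, 110 mm above the chest's origin, axes as the chest: the lid's origin lies here when shut, inside 5 mm high ridges at its sides and lower edge.
- crossbar (a point): Middle of a fixed yellow bar, 28 mm thick, 270 mm long along the chest's y, at chest x = 30, z = 345 mm, over the lid handle: a vertical gripper cannot reach the handle, one tilted with its fingers along -n can. Its ends are held by 28 mm arms at chest y = +-135 running back to uprights at x = 115; bins hang behind (x > 135).
- staple (a point): Middle of the fixed steel staple's pin hole, axes as the chest. Staple: two cheeks, 34 mm wide over all along y, 22 mm along u, standing through a slot in the lid 60 mm down the slope from the lid's centre, ending 36 mm (along n) above the lid's underside. Hole 12 mm square, running along y, its middle 24 mm above the lid's underside.
- lid: Loose aluminium lid, 0.35 kg, 170 (its x, up the slope) x 176 (y) x 6 mm. Origin: centre of its underside, z out of its upper face (chest's n when shut). Slot 28 x 40 mm centred at x = -60 fits over the staple with 3 mm play; 9 mm pads beside it lie under the pin, which locks the lid. It comes free after rising 40 mm along n. Centre of mass close under the handle.
- lid_handle (a point): Grasp point of the lid's black block handle, 32 mm above the lid's underside on its z axis, axes as the lid. The handle stands square to the lid: a bar 70 mm long along the lid's x, 14 mm thick along y, from 16 to 42 mm above the underside, on two short feet. Grip its 14 mm thickness.
- pin: Loose retaining pin, 60 g, along its own y axis: steel shaft 8 mm thick from y = -32 to +36 mm, then a black round grip 20 mm thick from y = 36 to 64. Origin on its axis, at the start in the middle of the staple with y along the chest's y (grip to the robot's left), level. Loose in the hole (2 mm play, no catch); comes out towards its grip (+y), clear after 52 mm.
- pin_grip (a point): Grasp point of the pin: on its axis in the round grip, 52 mm from the pin's origin; axes as the pin. The grip clears the top of the shut lid by 6 mm.
- bin: Fixed open parts bin 150 (x) x 120 (y) x 45 mm high, walls and floor 4 mm. Origin: centre of its underside. It stands left or right of the chest. The pin must lie wholly inside, below the rim.
- battens: Two fixed parallel wooden battens, each 200 (x) x 35 (y) x 30 mm high, centre lines at y = +-60 mm. Origin: midway between them on the bench. On the other side of the chest from the bin. The lid's underside is 30 mm above the bench when it lies on them.
- can: Bystander: closed upright aluminium can, 60 mm diameter, 170 mm high, origin at the centre of its foot. Stands beside the chest, left or right, behind the bin or battens.
- eyebolt: Bystander: steel eyebolt standing on its flange, 32 mm wide foot, ring 46 mm wide, 60 mm high, origin at the centre of its foot. Stands on the other side from the can.
- wrench: Bystander: steel wrench 170 mm long lying on the bench in front of the chest, between robot and chest, roughly along world y; origin near the middle of its underside.
There are look-alikes about, which are no part of the job. There is more than one size of the bin; the one meant has the size given above.

How it is judged:
By the outcome, as a careful person would: the job done as asked, in the order asked, and still so for the second after the job is handed in, with the robot touching nothing.
It also fails if it takes over 61 s, if anything falls off the work surface, if the arm or the gripper's body presses on something with over 40 N, if the wrist force passes 120 N, or if a joint passes its speed limit or range.

## Working session

There is one attempt and no reset: what is moved stays moved. The work goes in short steps, Python scripts to look and compute and a shell command to move; the robot and the scene stay as the last step left them, time stands still between calls to the robot, and variables do not carry over. Pictures are saved under pics/ and viewed, at most 10 in all, crops included, and the job is handed in when it is done.

```bash
ls; mkdir -p pics
cat > h.py <<'E'
import numpy as np, cv2
from scipy.spatial.transform import Rotation as R
from workcell import bot, vision, workorder
def cam(name):
    o=bot.get_obs(); c=vision.camera(name)
    if name=="wrist":
        T=np.eye(4);T[:3,:3]=R.from_quat(o["tool_rot"]).as_matrix();T[:3,3]=o["eef_pos"]
        c["W"]=T@np.array(c["tool_from_camera"])
    else:
        M=np.eye(4);M[:3,:3]=cv2.Rodrigues(np.array(c["rvec"],float))[0];M[:3,3]=np.ravel(c["tvec"])
        c["W"]=np.linalg.inv(M)
    return c
def dist(c): return np.array([c["k1"],0,0,0,0.])
def ray(c,p):
    return np.append(cv2.undistortPoints(np.array([[p]],float),np.array(c["K"]),dist(c))[0,0],1)
def onplane(c,p,z):
    d=c["W"][:3,:3]@ray(c,p);o=c["W"][:3,3];return o+d*(z-o[2])/d[2]
def cloud(c):
    h,w=c["z_map"].shape
    u,v=np.meshgrid(np.arange(w),np.arange(h))
    pts=cv2.undistortPoints(np.stack([u,v],-1).reshape(-1,1,2).astype(float),np.array(c["K"]),dist(c)).reshape(h,w,2)
    z=c["z_map"][...,None]
    P=np.concatenate([pts*z,z],-1)@c["W"][:3,:3].T+c["W"][:3,3]
    P[c["z_map"]==0]=np.nan
    return P
def proj(c,X):
    M=np.linalg.inv(c["W"]);return cv2.projectPoints(np.array(X,float).reshape(-1,3),cv2.Rodrigues(M[:3,:3])[0],M[:3,3],np.array(c["K"]),dist(c))[0][:,0]
E
python3 - <<'E'
from h import *
for n in("top","side"):
    c=cam(n);cv2.imwrite(f"pics/{n}0.png",c["image"]);P=cloud(c);np.save(n,P)
    print(n,c["W"][:3,3].round(3))
    for q in("chest","seat","staple","lid_handle","pin","pin_grip","bin","battens","can","eyebolt","wrench"):
        for d in vision.place_of(c,q)[:3]:
            p=d["position"];i=P[int(round(min(max(p[1],0),399))),int(round(min(max(p[0],0),639)))]
            print(q,np.round(p),round(d["score"],2),i.round(3))
E
```

```text
pics
top [0.208 0.111 1.376]
chest [339. 155.] 0.73 [0.614 0.064 0.142]
staple [340. 165.] 0.68 [0.593 0.058 0.099]
lid_handle [341. 152.] 0.63 [0.625 0.057 0.14 ]
pin [341. 112.] 0.72 [0.667 0.069 0.358]
pin [338. 167.] 0.64 [0.586 0.064 0.099]
pin_grip [325. 169.] 0.45 [0.576 0.108 0.103]
bin [257. 219.] 0.97 [0.415 0.342 0.002]
bin [260. 284.] 0.94 [0.191 0.318 0.002]
bin [182. 246.] 0.78 [0.311 0.597 0.005]
battens [456. 218.] 0.81 [ 0.44  -0.359  0.002]
can [268. 146.] 0.86 [0.654 0.306 0.094]
eyebolt [441. 158.] 0.4 [ 0.66  -0.313  0.002]
wrench [359. 227.] 0.64 [ 0.396 -0.017  0.01 ]
side [0.081 0.874 1.185]
chest [253. 215.] 0.86 [0.608 0.129 0.093]
staple [272. 199.] 0.73 [nan nan nan]
lid_handle [257. 189.] 0.6 [0.623 0.066 0.144]
pin [270. 202.] 0.59 [0.576 0.072 0.11 ]
pin_grip [264. 218.] 0.67 [0.572 0.125 0.091]
bin [280. 310.] 0.91 [0.413 0.345 0.001]
bin [360. 334.] 0.7 [ 0.179  0.32  -0.   ]
battens [357. 153.] 0.97 [ 0.435 -0.364  0.001]
can [201. 272.] 0.64 [0.663 0.351 0.054]
can [294. 145.] 0.5 [ 0.671 -0.3    0.01 ]
wrench [233. 137.] 0.62 [0.668 0.082 0.353]
wrench [332. 223.] 0.6 [ 0.393 -0.005  0.006]
```

View pics/top0.png

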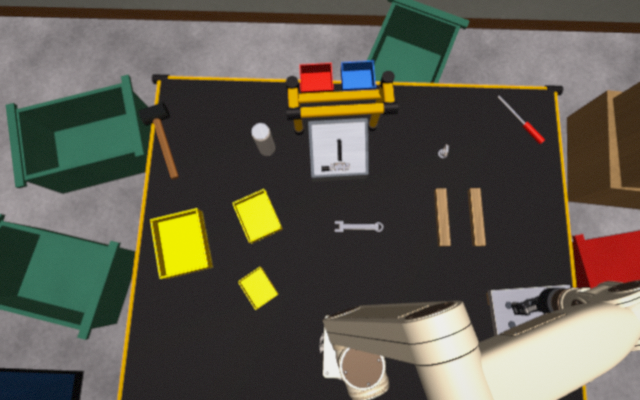

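View pics/side0.png

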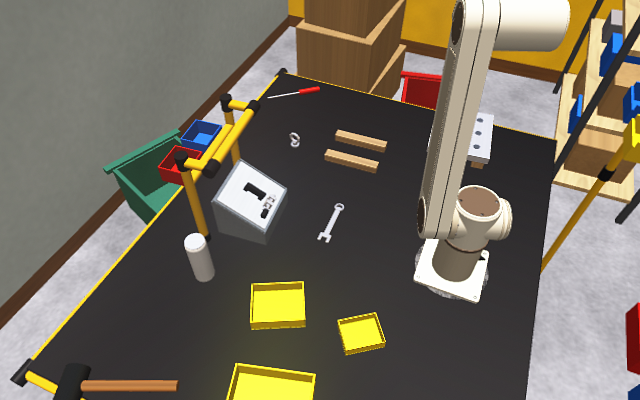

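The top view shows the chest at (339,150) with the pin grip at (325,169). Bin candidates are (257,217) medium, (260,287) small and (182,243) large. The battens are at (460,217), the can at (265,138), the eyebolt at (443,151) and the wrench at (358,227). I'll measure the bin sizes and the chest pose next.

Run:
```python
from h import *
c=cam("top");P=cloud(c);im=c["image"].astype(int)
# bins
y=((im[...,0]<90)&(im[...,1]>130)&(im[...,2]>130)).astype(np.uint8)
n,l,s,ce=cv2.connectedComponentsWithStats(y)
for i in range(1,n):
    if s[i,4]>400:
        m=(l==i);
        for zz in (0.045,):
            cn=max(cv2.findContours(m.astype(np.uint8),0,2)[0],key=cv2.contourArea)[:,0]
            w=np.array([onplane(c,p,zz)[:2] for p in cn.astype(float)]).astype(np.float32)
            print("bin",ce[i].round(),cv2.minAreaRect(w), "zmax",np.nanpercentile(P[m][:,2],98).round(3))
# lid plane
X=P.reshape(-1,3);ok=np.isfinite(X).all(1)
# battens
m=ok&(abs(X[:,2]-.03)<.008)&(X[:,1]<-.25)&(X[:,1]>-.5)&(X[:,0]>.3)&(X[:,0]<.56)
print("batt",cv2.minAreaRect(X[m][:,:2].astype(np.float32)),m.sum())
m=ok&(X[:,0]>.48)&(X[:,0]<.72)&(abs(X[:,1]-.06)<.12)&(X[:,2]>.05)&(X[:,2]<.2)
Q=X[m]
# robust plane with fixed slope 30: fit
for k in range(5):
    A=np.c_[Q[:,:2],np.ones(len(Q))];s_=np.linalg.lstsq(A,Q[:,2],rcond=None)[0];r=A@s_-Q[:,2];Q=Q[abs(r)<max(.004,2*r.std())]
print("lid plane",s_,"slope",np.degrees(np.arctan(np.hypot(*s_[:2]))),"yaw",np.arctan2(s_[1],s_[0]),len(Q))
yaw=np.arctan2(s_[1],s_[0])
u=np.array([np.cos(yaw)*.866,np.sin(yaw)*.866,.5]);v=np.array([-np.sin(yaw),np.cos(yaw),0])
ab=np.c_[Q@u,Q@v].astype(np.float32);print("rect uv",cv2.minAreaRect(ab)); 
(cu,cv_),_,_=cv2.minAreaRect(ab)
nn=np.cross(u,v);print("n",nn,"plane n coord",(Q@nn).mean()); print("centre",cu*u+cv_*v+(Q@nn).mean()*nn)
for q,z0 in(("eyebolt",0),("can",0)):
    for k in("place_of","spot_in"): print(q,[(np.round(d["position"]),round(d["score"],2),onplane(c,d["position"],0).round(3)) for d in getattr(vision,k)(c,q)[:3]])
cv2.imwrite("pics/crop1.png",cv2.resize(c["image"][60:240,220:500],None,fx=2.8,fy=2.8,interpolation=cv2.INTER_CUBIC))
```

```text
bin [446.  87.] ((0.9273094534873962, -0.3925617039203644), (0.07447199523448944, 0.5912909507751465), 7.016824722290039) zmax 0.36
bin [329.  96.] ((0.8646313548088074, 0.08324895799160004), (0.06702399253845215, 0.3293517827987671), 1.7484254837036133) zmax 0.359
bin [565. 192.] ((0.5610940456390381, -0.7269921898841858), (0.010609045624732971, 0.6932737231254578), 89.96983337402344) zmax -0.001
bin [341. 109.] ((0.8198972940444946, 0.05305752158164978), (0.03315291926264763, 0.2984437048435211), 5.139109134674072) zmax 0.361
bin [135. 265.] ((0.2834150493144989, 0.733437180519104), (0.012239344418048859, 0.9164811968803406), 89.96775817871094) zmax -0.001
bin [257. 216.] ((0.4220752716064453, 0.338166743516922), (0.15262076258659363, 0.1232830286026001), 26.59845733642578) zmax 0.046
bin [180. 244.] ((0.3198685646057129, 0.5959511995315552), (0.20713260769844055, 0.16656967997550964), 15.75959587097168) zmax 0.062
bin [258. 288.] ((0.17961937189102173, 0.31870415806770325), (0.11069656908512115, 0.08892188966274261), 36.09335708618164) zmax 0.035
batt ((0.4408164322376251, -0.3640761375427246), (0.19946756958961487, 0.1579941064119339), 2.575899600982666) 1190
lid plane [ 0.57451144  0.04579118 -0.25928074] slope 29.9562853752742 yaw 0.07953641517111183 2447
rect uv ((0.6148203611373901, 0.014615587890148163), (0.19583305716514587, 0.1861007958650589), 89.7003173828125)
n [-0.49841932 -0.03972629  0.866     ] plane n coord -0.22507892474218777
centre [0.64177366 0.06581422 0.11249183]
eyebolt [(array([340., 109.]), 0.74, array([0.839, 0.058, 0.   ])), (array([440., 154.]), 0.67, array([ 0.677, -0.31 ,  0.   ]))]
eyebolt [(array([442., 155.]), 0.66, array([ 0.674, -0.316,  0.   ]))]
can [(array([268., 146.]), 0.81, array([0.688, 0.321, 0.   ]))]
can [(array([265., 138.]), 0.92, array([0.719, 0.331, 0.   ])), (array([258., 215.]), 0.65, array([0.428, 0.341, 0.   ]))]
```

```bash
cat >> h.py <<'E'
yaw=0.08; seat=np.array([.640,.066,.110])
def frame(yaw,seat):
    u=np.array([np.cos(yaw)*.866,np.sin(yaw)*.866,.5]);v=np.array([-np.sin(yaw),np.cos(yaw),0]);return u,v,np.cross(u,v)
def rot(y,z): return np.c_[np.cross(y,z),y,z]
def rows(pos,Rm,n=None,p0=None,R0=None,vmax=45,wmax=.16):
    """rows from here to TCP pose (pos,Rm), straight and even; shift in axes at row start"""
    o=bot.get_obs(); p0=np.array(o["eef_pos"]) if p0 is None else p0; R0=R.from_quat(o["tool_rot"]) if R0 is None else R0
    Rm=R.from_matrix(Rm); w=(R0.inv()*Rm).as_rotvec(); d=(np.array(pos)-p0)*1000
    n=n or int(max(np.ceil(np.linalg.norm(d)/vmax),np.ceil(np.linalg.norm(w)/wmax),1))
    out=[];Rc=R0
    for k in range(n):
        s=Rc.inv().apply(d/n); out.append([s.round(0 if n>1 else 1).tolist(),(w/n).round(3).tolist()]); Rc=Rc*R.from_rotvec(w/n)
    import json; print(n,"rows; total turn",round(np.linalg.norm(w),2)); 
    for i in range(0,n,12): print(json.dumps(out[i:i+12]).replace(".0,",",").replace(".0]","]").replace(" ",""))
def st():
    o=bot.get_obs(); print(round(o["clock"],2),np.round(o["eef_pos"],4),"q",np.round(o["joint_pos"],2),"w",round(o["grip_width"],4),"gf",np.round(o["grasp_force"],1),"F",np.round(o["ft_force"],1)); return o
E
python3 - <<'E'
from h import *
o=st(); print(R.from_quat(o["tool_rot"]).as_matrix().round(3))
u,v,n=frame(yaw,seat)
pre=seat-.06*u+.024*n+.052*v
for s in(1,-1):
    print("y=",s); rows(pre+.12*n,rot(s*u,-n))
E
```

```text
1.45 [ 0.1746 -0.4685  0.2313] q [-1.21  0.24  0.    1.34  0.    1.57] w 0.0855 gf 0.0 F [-0.2 -0.1 -0.7]
[[ 0.937  0.349  0.   ]
 [ 0.349 -0.937  0.   ]
 [ 0.    -0.    -1.   ]]
y= 1
15 rows; total turn 1.38
[[[35,-28,2],[-0.03,0.023,-0.084]],[[37,-25,2],[-0.03,0.023,-0.084]],[[39,-22,2],[-0.03,0.023,-0.084]],[[40,-19,2],[-0.03,0.023,-0.084]],[[42,-15,3],[-0.03,0.023,-0.084]],[[43,-12,3],[-0.03,0.023,-0.084]],[[44,-8,4],[-0.03,0.023,-0.084]],[[44,-5,5],[-0.03,0.023,-0.084]],[[44,-1,6],[-0.03,0.023,-0.084]],[[44,2,7],[-0.03,0.023,-0.084]],[[44,6,8],[-0.03,0.023,-0.084]],[[43,9,9],[-0.03,0.023,-0.084]]]
[[[42,12,10],[-0.03,0.023,-0.084]],[[40,16,11],[-0.03,0.023,-0.084]],[[38,18,13],[-0.03,0.023,-0.084]]]
y= -1
15 rows; total turn 1.9
[[[35,-28,2],[0.024,0.032,0.12]],[[31,-32,4],[0.024,0.032,0.12]],[[27,-35,5],[0.024,0.032,0.12]],[[22,-38,7],[0.024,0.032,0.12]],[[17,-40,9],[0.024,0.032,0.12]],[[12,-42,10],[0.024,0.032,0.12]],[[6,-43,11],[0.024,0.032,0.12]],[[1,-43,12],[0.024,0.032,0.12]],[[-5,-42,13],[0.024,0.032,0.12]],[[-10,-41,14],[0.024,0.032,0.12]],[[-15,-39,15],[0.024,0.032,0.12]],[[-20,-37,15],[0.024,0.032,0.12]]]
[[[-25,-34,15],[0.024,0.032,0.12]],[[-29,-30,15],[0.024,0.032,0.12]],[[-33,-26,15],[0.024,0.032,0.12]]]
```

View pics/crop1.png

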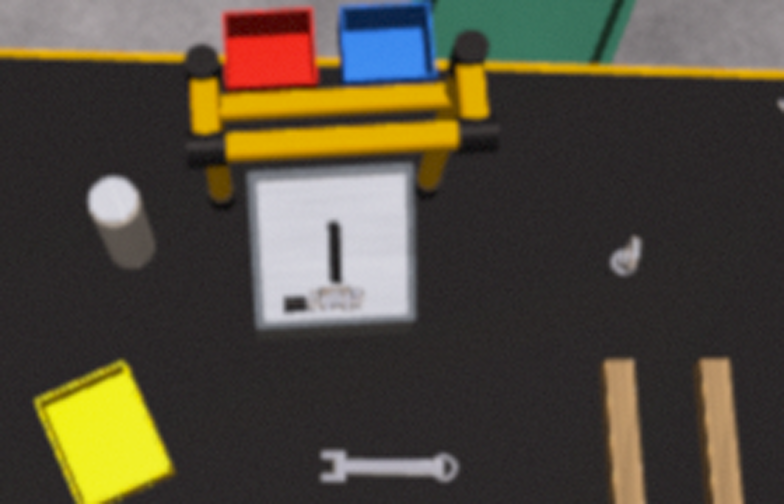

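The crop shows the pin's black grip at about (325,168) in the full image, left of the staple, with the handle behind it. The medium bin (257,216) measures 152 x 123 mm, so it is the one meant. The others measure 111 x 89 and 207 x 167 mm. Now I approach the pin.

```bash
python3 -m creep '[[[35,-28,2],[-0.03,0.023,-0.084]],[[37,-25,2],[-0.03,0.023,-0.084]],[[39,-22,2],[-0.03,0.023,-0.084]],[[40,-19,2],[-0.03,0.023,-0.084]],[[42,-15,3],[-0.03,0.023,-0.084]],[[43,-12,3],[-0.03,0.023,-0.084]],[[44,-8,4],[-0.03,0.023,-0.084]],[[44,-5,5],[-0.03,0.023,-0.084]],[[44,-1,6],[-0.03,0.023,-0.084]],[[44,2,7],[-0.03,0.023,-0.084]],[[44,6,8],[-0.03,0.023,-0.084]],[[43,9,9],[-0.03,0.023,-0.084]]]' 45 && python3 -m creep '[[[42,12,10],[-0.03,0.023,-0.084]],[[40,16,11],[-0.03,0.023,-0.084]],[[38,18,13],[-0.03,0.023,-0.084]],[[0,0,0],[0,0,0]],[[0,0,0],[0,0,0]]]'
python3 - <<'E'
from h import *
o=st(); print(R.from_quat(o["tool_rot"]).as_matrix().round(3))
c=cam("wrist");cv2.imwrite("pics/w1.png",c["image"]);P=cloud(c);np.save("w1",P)
for q in("seat","staple","lid_handle","pin","pin_grip"):
    for d in vision.place_of(c,q)[:2]:
        p=d["position"];print(q,np.round(p),round(d["score"],2),P[min(int(p[1]),399),min(int(p[0]),639)].round(4))
u,v,n=frame(yaw,seat);print("exp",proj(c,[seat-.06*u+.024*n+.052*v,seat-.06*u+.024*n,seat+.032*n]))
E
```

```text
clock: 2.95
eef_pos: [0.4483, -0.0057, 0.2094]
tool_rot: [0.752, 0.623, 0.16, 0.146]
ft_force: [-0.3, -0.2, -0.2]
grip_width: 0.0449
grasp_force: 0.0
clock: 3.58
eef_pos: [0.5144, 0.1076, 0.2042]
tool_rot: [0.656, 0.709, 0.193, 0.176]
ft_force: [0.3, -0.4, -0.2]
grip_width: 0.045
grasp_force: 0.0
3.58 [0.5144 0.1076 0.2042] q [ 0.26 -0.05 -0.55  0.55 -0.09  1.73] w 0.045 gf 0.0 F [ 0.3 -0.4 -0.2]
[[-0.079  0.861  0.502]
 [ 0.997  0.066  0.043]
 [ 0.004  0.504 -0.864]]
staple [337. 258.] 0.9 [0.5836 0.0588 0.1049]
lid_handle [410. 256.] 0.94 [0.6241 0.0691 0.1444]
pin [334. 256.] 0.76 [0.5814 0.0598 0.102 ]
pin_grip [332. 192.] 0.97 [0.5727 0.1151 0.1062]
exp [[326.51637444 192.43969477]
 [326.86086728 254.12095791]
 [402.49777382 258.03252498]]
```

View pics/w1.png

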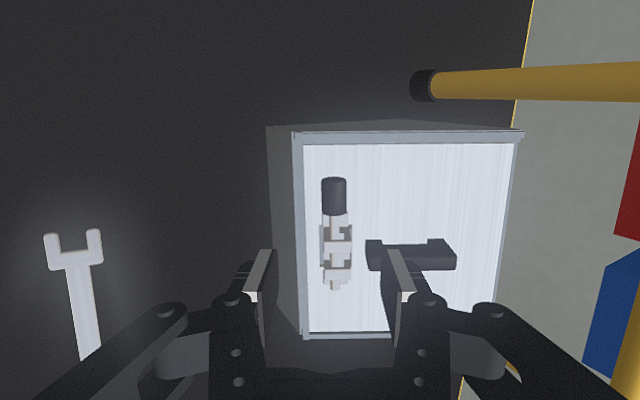

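Run:
```python
from h import *
P=np.load("w1.npy");im=cv2.imread("pics/w1.png").astype(int)
u,v,n=frame(yaw,seat)
D=P-seat; a=D@u;b=D@v;h=D@n
m=(abs(h-.006)<.012)&(abs(a)<.12)&(abs(b)<.12)
Q=P[m];
for k in range(4):
    A=np.c_[Q[:,:2],np.ones(len(Q))];s_=np.linalg.lstsq(A,Q[:,2],rcond=None)[0];r=A@s_-Q[:,2];Q=Q[abs(r)<.004]
print("plane: slope",np.degrees(np.arctan(np.hypot(*s_[:2]))),"yaw",np.arctan2(s_[1],s_[0]),"h of plane at seat",np.median((Q-seat)@n))
# handle: dark, h .03-.05
m=(im.max(2)<70)&(h>.03)&(h<.05)&(abs(b)<.03)&(a>-.05)&(a<.06)
r=cv2.minAreaRect(np.c_[a[m],b[m]].astype(np.float32));print("handle top a,b",r,np.median(h[m]),m.sum())
# pin grip: dark
m=(im.max(2)<70)&(h>.015)&(h<.045)&(abs(a+.06)<.025)&(b>.025)&(b<.08)
print("grip a",np.percentile(a[m],[2,50,98]),"b",np.percentile(b[m],[2,50,98]),"h",np.percentile(h[m],[2,50,98]),m.sum())
m=(h>.028)&(h<.045)&(abs(a+.06)<.02)&(abs(b)<.03)
print("staple a",np.percentile(a[m],[2,98]),"b",np.percentile(b[m],[2,98]),"h",np.percentile(h[m],[50,98]),m.sum())
```

```text
plane: slope 30.130386075338347 yaw 0.08808083161990232 h of plane at seat 0.0030586600852241146
handle top a,b ((0.0050408244132995605, -0.006033376790583134), (0.006944500841200352, 0.06805510818958282), 85.24040222167969) 0.038478475908426776 25
grip a [-0.06366004 -0.06352107 -0.0557893 ] b [0.03632037 0.0504951  0.06230256] h [0.01796224 0.0211849  0.02276051] 36
staple a [-0.06219308 -0.04181158] b [-0.01776365  0.01538957] h [0.0327181  0.03433616] 720
```

The wrist view shows the pin grip at (334,195), the staple at (336,255) and the handle at (410,255), all free to reach. I'll refine the chest offset with a looser mask.

Run:
```python
from h import *
P=np.load("w1.npy");im=cv2.imread("pics/w1.png").astype(int)
yaw=.085
u,v,n=frame(yaw,seat)
D=P-seat; a=D@u;b=D@v;h=D@n
pc=lambda x:np.percentile(x,[1,50,99]).round(4)
g=im.max(2)<110
m=g&(h>.028)&(h<.05)&(abs(b)<.04)&(a>-.036)&(a<.07)
print("handle",pc(a[m]),pc(b[m]),pc(h[m]),m.sum(),cv2.minAreaRect(np.c_[a[m],b[m]].astype(np.float32)))
m=g&(h>.012)&(h<.045)&(abs(a+.055)<.03)&(b>.025)&(b<.085)
print("grip",pc(a[m]),pc(b[m]),pc(h[m]),m.sum())
t=m&(h>np.percentile(h[m],80)); print("grip ridge a",np.median(a[t]))
m=(h>.026)&(h<.045)&(a<-.03)&(a>-.09)&(abs(b)<.03)
print("staple",pc(a[m]),pc(b[m]),pc(h[m]),m.sum())
m=(abs(h-.003)<.004)&(abs(a)<.13)&(abs(b)<.13)
print("lid+rim",pc(a[m]),pc(b[m]))
m=m&(im.min(2)>170);print("lid white",pc(a[m]),pc(b[m]))
```

```text
handle [-0.0282  0.0169  0.0396] [-0.0069  0.003   0.0061] [0.0284 0.0383 0.0402] 1217 ((0.005835145711898804, -0.0005772742442786694), (0.01425164844840765, 0.0691843032836914), 89.50135803222656)
grip [-0.0634 -0.0546 -0.0455] [0.0355 0.0504 0.0627] [0.0166 0.0272 0.0297] 883
grip ridge a -0.054112723525824545
staple [-0.0624 -0.052  -0.0415] [-0.0177  0.0062  0.0158] [0.0266 0.0327 0.0344] 748
lid+rim [-0.0829 -0.0001  0.0908] [-0.0953  0.0303  0.095 ]
lid white [-0.0772  0.0073  0.0902] [-0.086   0.0283  0.0855]
```

```bash
sed -i 's/^yaw=0.08.*/yaw=0.083; seat=np.array([.647,.0665,.1105])/' h.py
python3 - <<'E'
from h import *
u,v,n=frame(yaw,seat); g=seat-.06*u+.052*v
rows(g+.035*n,rot(u,-n)); rows(g+.0105*n,rot(u,-n),n=4,p0=g+.035*n,R0=R.from_matrix(rot(u,-n)))
E
```

```text
3 rows; total turn 0.01
[[[0,1,37],[0.002,-0,-0.002]],[[0,1,37],[0.002,-0,-0.002]],[[0,1,37],[0.002,-0,-0.002]]]
4 rows; total turn 0.0
[[[0,-0,6],[0,0,0]],[[0,-0,6],[0,0,0]],[[0,-0,6],[0,0,0]],[[0,-0,6],[0,0,0]]]
```

```bash
python3 -m creep '[[[0,1,37],[0.002,0,-0.002]],[[0,1,37],[0.002,0,-0.002]],[[0,1,37],[0.002,0,-0.002]],[[0,0,6],[0,0,0]],[[0,0,6],[0,0,0]],[[0,0,6],[0,0,0]],[[0,0,6],[0,0,0]],[[0,0,0],[0,0,0]],[[0,0,0],[0,0,0]]]' 45
python3 - <<'E'
from h import *
u,v,n=frame(yaw,seat);o=st();d=np.array(o["eef_pos"])-seat;print("a,b,h",(d@u).round(4),(d@v).round(4),(d@n).round(4))
c=cam("side");cv2.imwrite("pics/s2.png",cv2.resize(c["image"][140:260,190:350],None,fx=4.5,fy=4.5))
E
```

```text
clock: 5.0
eef_pos: [0.5852, 0.1139, 0.0897]
tool_rot: [0.654, 0.711, 0.191, 0.175]
ft_force: [-0.1, 0.4, 0.3]
grip_width: 0.0447
grasp_force: 0.0
5.0 [0.5852 0.1139 0.0897] q [ 0.23  0.25 -0.57  0.24 -0.07  1.7 ] w 0.0447 gf 0.0 F [-0.1  0.4  0.3]
a,b,h -0.0603 0.0524 0.0108
```

```bash
python3 -m creep '[[[0,0,0],[0,0,0]],[[0,0,0],[0,0,0]],[[0,0,0],[0,0,0]],[[0,0,0],[0,0,0]],[[0,0,0],[0,0,0]],[[0,0,0],[0,0,0]]]' 10 && python3 -m creep '[[[6,0,0],[0,0,0]],[[8,0,0],[0,0,0]],[[8,0,0],[0,0,0]],[[8,0,0],[0,0,0]]]'
```

```text
clock: 5.8
eef_pos: [0.5853, 0.1139, 0.0896]
tool_rot: [0.654, 0.711, 0.191, 0.175]
ft_force: [-0.3, 0.3, 1.1]
grip_width: 0.0176
grasp_force: 58.6
clock: 6.3
eef_pos: [0.5826, 0.1445, 0.0894]
tool_rot: [0.654, 0.711, 0.191, 0.175]
ft_force: [0.7, -0.9, 0.9]
grip_width: 0.0174
grasp_force: 58.5
```

```bash
python3 -m creep '[[[10,0,0],[0,0,0]],[[10,0,0],[0,0,0]],[[10,0,0],[0,0,0]],[[10,0,0],[0,0,0]],[[0,0,0],[0,0,0]]]'
python3 - <<'E'
from h import *
st();c=cam("wrist");cv2.imwrite("pics/w3.png",c["image"])
E
```

```text
clock: 6.92
eef_pos: [0.5791, 0.1846, 0.0894]
tool_rot: [0.653, 0.712, 0.191, 0.174]
ft_force: [0.0, -0.1, -1.3]
grip_width: 0.0178
grasp_force: 58.6
6.92 [0.5791 0.1846 0.0894] q [ 0.38  0.27 -0.52  0.27 -0.14  1.83] w 0.0178 gf 58.6 F [ 0.  -0.1 -1.3]
```

View pics/w3.png

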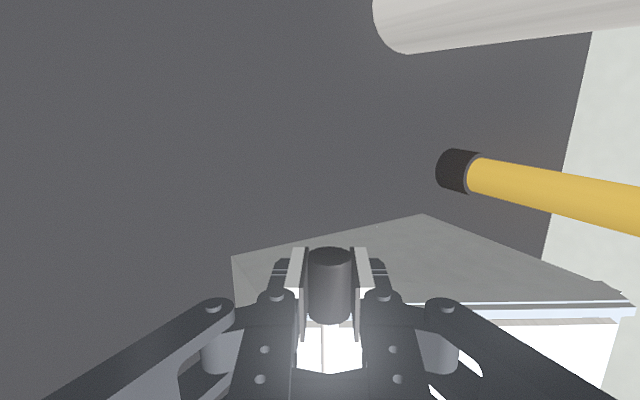

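The picture shows the pin grip held between the pads at (330,285). The shaft is drawn clear, and the can at (500,20) is well away. Next I carry it to the bin.

Run:
```python
from h import *
o=bot.get_obs();R0=R.from_quat(o["tool_rot"]);p=np.array(o["eef_pos"])+R0.apply([.01,0,-.06])
th=np.radians(26.6+180);e=np.array([np.cos(th),np.sin(th),0]);y=np.cross([0,0,-1],e)
Rt=np.c_[e,y,[0,0,-1]]
rows([.387,.324,.13],Rt,p0=p,R0=R0)
```

```text
13 rows; total turn 2.0
[[[11,-10,-5],[0.027,0.039,-0.146]],[[13,-9,-4],[0.027,0.039,-0.146]],[[14,-7,-4],[0.027,0.039,-0.146]],[[15,-5,-3],[0.027,0.039,-0.146]],[[16,-3,-2],[0.027,0.039,-0.146]],[[16,-0,-1],[0.027,0.039,-0.146]],[[16,2,-1],[0.027,0.039,-0.146]],[[16,4,-0],[0.027,0.039,-0.146]],[[15,6,0],[0.027,0.039,-0.146]],[[14,9,1],[0.027,0.039,-0.146]],[[12,10,1],[0.027,0.039,-0.146]],[[11,12,1],[0.027,0.039,-0.146]]]
[[[9,14,1],[0.027,0.039,-0.146]]]
```

```bash
python3 -m creep '[[[5,0,-30],[0,0,0]],[[5,0,-30],[0,0,0]],[[11,-10,-5],[0.027,0.039,-0.146]],[[13,-9,-4],[0.027,0.039,-0.146]],[[14,-7,-4],[0.027,0.039,-0.146]],[[15,-5,-3],[0.027,0.039,-0.146]],[[16,-3,-2],[0.027,0.039,-0.146]],[[16,0,-1],[0.027,0.039,-0.146]],[[16,2,-1],[0.027,0.039,-0.146]],[[16,4,0],[0.027,0.039,-0.146]]]' && python3 -m creep '[[[15,6,0],[0.027,0.039,-0.146]],[[14,9,1],[0.027,0.039,-0.146]],[[12,10,1],[0.027,0.039,-0.146]],[[11,12,1],[0.027,0.039,-0.146]],[[9,14,1],[0.027,0.039,-0.146]],[[0,0,0],[0,0,0]]]'
python3 - <<'E'
from h import *
o=st();print(R.from_quat(o["tool_rot"]).as_matrix().round(2))
c=cam("side");cv2.imwrite("pics/s4.png",cv2.resize(c["image"][180:380,180:420],None,fx=3,fy=3))
E
```

```text
clock: 8.22
eef_pos: [0.4485, 0.2725, 0.1343]
tool_rot: [0.133, 0.985, 0.083, 0.077]
ft_force: [-0.4, -0.8, -1.1]
grip_width: 0.0178
grasp_force: 58.7
clock: 8.98
eef_pos: [0.3854, 0.3246, 0.1288]
tool_rot: [-0.229, 0.973, -0.002, -0.001]
ft_force: [0.7, 0.0, -0.3]
grip_width: 0.0177
grasp_force: 58.8
8.97 [0.3854 0.3246 0.1288] q [ 0.7   0.32 -0.16  1.09 -0.    0.24] w 0.0177 gf 58.8 F [ 0.7  0.  -0.3]
[[-0.89 -0.45 -0.  ]
 [-0.45  0.89 -0.  ]
 [ 0.   -0.   -1.  ]]
```

View pics/s4.png

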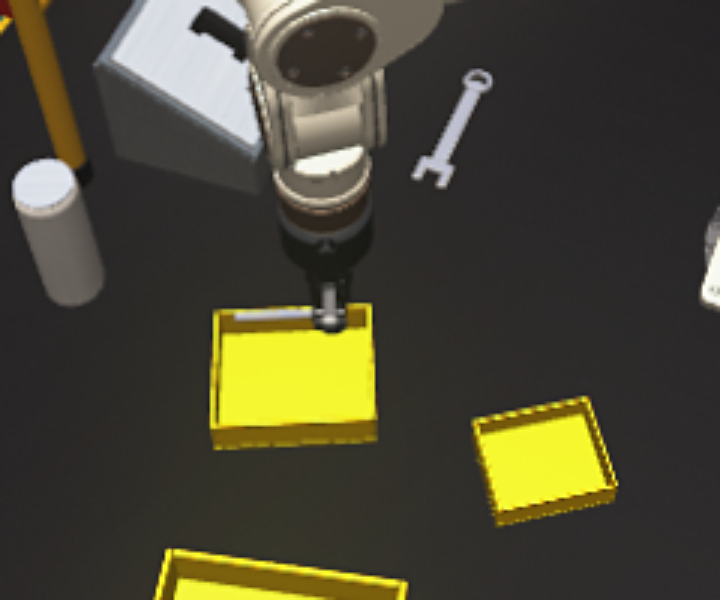

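The pin is held level at (280,316) in the crop, aligned with the bin and above it. I lower it and release.

```bash
python3 -m creep '[[[0,0,30],[0,0,0]],[[0,0,30],[0,0,0]],[[0,0,25],[0,0,0]],[[0,0,15],[0,0,0]],[[0,0,9],[0,0,0]],[[0,0,0],[0,0,0]]]' && python3 -m creep '[[[0,0,0],[0,0,0]],[[0,0,0],[0,0,0]],[[0,0,0],[0,0,0]],[[0,0,0],[0,0,0]],[[0,0,-20],[0,0,0]],[[0,0,-40],[0,0,0]],[[0,0,-50],[0,0,0]],[[0,0,-50],[0,0,0]],[[0,0,-20],[0,0,0]],[[0,0,0],[0,0,0]]]' 36
python3 - <<'E'
from h import *
o=st();c=cam("side");cv2.imwrite("pics/s5.png",cv2.resize(c["image"][180:380,180:420],None,fx=3,fy=3))
u,v,n=frame(yaw,seat); Rt=rot(v,-n); g=seat+.013*n
print("pre");rows(g+.12*n,Rt)
E
```

```text
clock: 9.78
eef_pos: [0.3854, 0.3232, 0.02]
tool_rot: [-0.228, 0.974, -0.002, -0.001]
ft_force: [-0.5, -0.4, -0.4]
grip_width: 0.0179
grasp_force: 58.8
clock: 11.02
eef_pos: [0.3866, 0.325, 0.202]
tool_rot: [-0.229, 0.973, -0.001, 0.001]
ft_force: [0.3, 0.1, -0.4]
grip_width: 0.0361
grasp_force: 0.0
11.03 [0.3866 0.325  0.202 ] q [ 0.7   0.26 -0.04  1.27 -0.    0.24] w 0.0361 gf 0.0 F [ 0.3  0.1 -0.4]
pre
8 rows; total turn 0.65
[[[-7,-40,-3],[0.012,-0.065,0.046]],[[-9,-40,-2],[0.012,-0.065,0.046]],[[-11,-40,-1],[0.012,-0.065,0.046]],[[-13,-39,0],[0.012,-0.065,0.046]],[[-15,-38,2],[0.012,-0.065,0.046]],[[-16,-38,3],[0.012,-0.065,0.046]],[[-18,-37,5],[0.012,-0.065,0.046]],[[-19,-36,6],[0.012,-0.065,0.046]]]
```

View pics/s5.png

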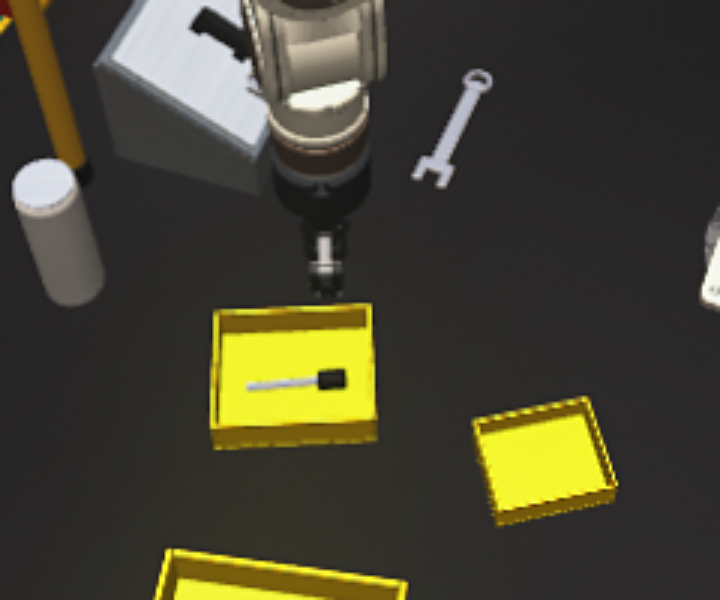

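The pin lies flat inside the bin, at (297,380) in the crop. Now the lid handle.

```bash
python3 -m creep '[[[-7,-40,-3],[0.012,-0.065,0.046]],[[-9,-40,-2],[0.012,-0.065,0.046]],[[-11,-40,-1],[0.012,-0.065,0.046]],[[-13,-39,0],[0.012,-0.065,0.046]],[[-15,-38,2],[0.012,-0.065,0.046]],[[-16,-38,3],[0.012,-0.065,0.046]],[[-18,-37,5],[0.012,-0.065,0.046]],[[-19,-36,6],[0.012,-0.065,0.046]],[[0,0,0],[0,0,0]],[[0,0,0],[0,0,0]]]' 40
python3 - <<'E'
from h import *
st();c=cam("wrist");P=cloud(c);im=c["image"].astype(int);cv2.imwrite("pics/w6.png",c["image"])
u,v,n=frame(yaw,seat);D=P-seat; a=D@u;b=D@v;h=D@n
m=(im.max(2)<110)&(h>.03)&(h<.055)&(abs(b)<.04)&(a>-.042)&(a<.07)
print("handle",cv2.minAreaRect(np.c_[a[m],b[m]].astype(np.float32)),np.median(h[m]),m.sum())
rows(seat+.013*n,rot(v,-n))
E
```

```text
clock: 12.32
eef_pos: [0.5796, 0.0603, 0.2237]
tool_rot: [-0.042, 0.966, 0.011, 0.257]
ft_force: [-0.5, 0.1, -0.5]
grip_width: 0.0399
grasp_force: 0.0
12.32 [0.5796 0.0603 0.2237] q [ 0.11  0.05 -0.39  0.61 -0.01  0.02] w 0.0399 gf 0.0 F [-0.5  0.1 -0.5]
handle ((6.988644599914551e-06, -0.0015326212160289288), (0.06967511028051376, 0.0131067531183362), 0.4967024028301239) 0.04179895502288011 1227
3 rows; total turn 0.0
[[[-1,-0,40],[0,-0.001,0.001]],[[-1,-0,40],[0,-0.001,0.001]],[[-1,0,40],[0,-0.001,0.001]]]
```

```bash
python3 -m creep '[[[-1,-1.5,40],[0,-0.001,0.001]],[[-1,0,40],[0,-0.001,-0.004]],[[-1,0,25],[0,-0.001,-0.004]],[[0,0,14],[0,0,0]],[[0,0,0],[0,0,0]]]' && python3 -m creep '[[[0,0,0],[0,0,0]],[[0,0,0],[0,0,0]],[[0,0,0],[0,0,0]],[[0,0,0],[0,0,0]],[[0,0,0],[0,0,0]],[[0,0,0],[0,0,0]]]' 5
python3 - <<'E'
from h import *
o=st();u,v,n=frame(yaw,seat);d=np.array(o["eef_pos"])-seat;print("a,b,h",(d@u).round(4),(d@v).round(4),(d@n).round(4)); M=R.from_quat(o["tool_rot"]).as_matrix();print("n in tool",(M.T@n).round(3),"u",(M.T@u).round(3))
E
```

```text
clock: 13.0
eef_pos: [0.6423, 0.0648, 0.1229]
tool_rot: [-0.045, 0.965, 0.01, 0.259]
ft_force: [-0.2, 1.1, 0.7]
grip_width: 0.0403
grasp_force: 0.0
clock: 13.75
eef_pos: [0.6431, 0.0643, 0.1256]
tool_rot: [-0.045, 0.964, 0.01, 0.261]
ft_force: [-5.5, 0.7, 5.4]
grip_width: 0.0128
grasp_force: 60.1
13.75 [0.6431 0.0643 0.1256] q [ 0.1   0.27 -0.41  0.36 -0.01  0.01] w 0.0128 gf 60.1 F [-5.5  0.7  5.4]
a,b,h 0.004 -0.0018 0.0151
n in tool [-0.005  0.001 -1.   ] u [-1.    -0.01   0.005]
```

```bash
python3 -m creep '[[[0,0,-5],[0,0,0]],[[0,0,-6],[0,0,0]],[[0,0,-6],[0,0,0]],[[0,0,-8],[0,0,0]]]' && python3 -m creep '[[[0,0,-8],[0,0,0]],[[0,0,-8],[0,0,0]],[[0,0,-8],[0,0,0]],[[0,0,-8],[0,0,0]],[[0,0,-8],[0,0,0]],[[0,0,-8],[0,0,0]]]'
python3 - <<'E'
from h import *
o=st();u,v,n=frame(yaw,seat);d=np.array(o["eef_pos"])-seat;print("a,b,h",(d@u).round(4),(d@v).round(4),(d@n).round(4)); M=R.from_quat(o["tool_rot"]).as_matrix();print("n in tool",(M.T@n).round(3),"u",(M.T@u).round(3))
c=cam("side");cv2.imwrite("pics/s7.png",cv2.resize(c["image"][110:310,180:420],None,fx=3,fy=3))
E
```

```text
clock: 14.25
eef_pos: [0.6294, 0.0627, 0.1452]
tool_rot: [-0.045, 0.965, 0.01, 0.259]
ft_force: [0.8, 0.5, -4.8]
grip_width: 0.013
grasp_force: 58.6
clock: 15.0
eef_pos: [0.606, 0.0609, 0.1877]
tool_rot: [-0.045, 0.965, 0.01, 0.26]
ft_force: [0.1, -0.1, -5.3]
grip_width: 0.013
grasp_force: 58.7
15.0 [0.606  0.0609 0.1877] q [ 0.11  0.13 -0.4   0.51 -0.01  0.01] w 0.013 gf 58.7 F [ 0.1 -0.1 -5.3]
a,b,h 0.0028 -0.0022 0.0875
n in tool [-0.003  0.001 -1.   ] u [-1.    -0.01   0.003]
```

View pics/s7.png

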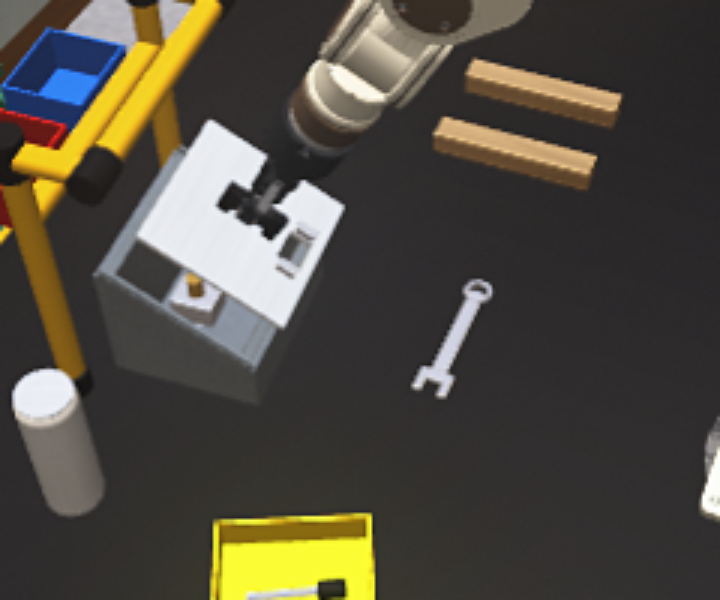

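The lid is off and held square at (255,205) in the crop, clear of the staple. I'll refine the batten pose from the first cloud and plan the carry.

Run:
```python
from h import *
for f in("top","side"):
    X=np.load(f+".npy").reshape(-1,3);X=X[np.isfinite(X).all(1)]
    m=(X[:,2]>.022)&(X[:,2]<.04)&(X[:,1]<-.26)&(X[:,1]>-.48)&(X[:,0]>.3)&(X[:,0]<.58)
    Q=X[m];cs=[]
    for s in(Q[:,1]>-.364,Q[:,1]<=-.364):
        q=Q[s];r=cv2.minAreaRect(q[:,:2].astype(np.float32));a=np.polyfit(q[:,0],q[:,1],1)[0];cs.append(np.array(r[0]));print(f,r,"slope",a.round(4),np.median(q[:,2]).round(4))
    d=cs[0]-cs[1];print("mid",(cs[0]+cs[1])/2,"yaw from gap",np.arctan2(-d[0],d[1]).round(4),np.linalg.norm(d))
o=bot.get_obs();R0=R.from_quat(o["tool_rot"]);p=np.array(o["eef_pos"])
A=p+[-.11,-.03,.05];print("retreat");rows(A,R0.as_matrix())
by=.03;bx=np.array([np.cos(by),np.sin(by),0]);y=np.cross([0,0,-1],-bx)
print("swing");rows([.4445,-.364,.17],np.c_[-bx,y,[0,0,-1]],p0=A,R0=R0)
```

```text
top ((0.43811216950416565, -0.3038163483142853), (0.2000073939561844, 0.03780408576130867), 2.4587152004241943) slope 0.0398 0.0291
top ((0.44484302401542664, -0.4239463806152344), (0.19416628777980804, 0.038992177695035934), 1.9265261888504028) slope 0.0406 0.0293
mid [ 0.4414776  -0.36388136] yaw from gap 0.056 0.12031844855664835
side ((0.4366355240345001, -0.3020707368850708), (0.19950830936431885, 0.04463118314743042), 1.9497778415679932) slope 0.0464 0.0283
side ((0.4419916868209839, -0.4214774966239929), (0.2002185583114624, 0.04675685986876488), 2.3673717975616455) slope 0.0435 0.0283
mid [ 0.43931361 -0.36177412] yaw from gap 0.0448 0.11952682858314273
retreat
3 rows; total turn 0.0
[[[24,-7,-33],[0,0,0]],[[24,-7,-33],[0,0,0]],[[24,-7,-33],[0,0,0]]]
swing
9 rows; total turn 0.53
[[[12,-43,2],[0.001,0.059,0.007]],[[12,-43,3],[0.001,0.059,0.007]],[[11,-43,3],[0.001,0.059,0.007]],[[11,-43,4],[0.001,0.059,0.007]],[[10,-43,5],[0.001,0.059,0.007]],[[10,-43,5],[0.001,0.059,0.007]],[[9,-44,6],[0.001,0.059,0.007]],[[8,-44,7],[0.001,0.059,0.007]],[[8,-44,7],[0.001,0.059,0.007]]]
```

```bash
python3 -m creep '[[[24,-7,-33],[0,0,0]],[[24,-7,-33],[0,0,0]],[[24,-7,-33],[0,0,0]],[[12,-43,2],[0.001,0.059,0.005]],[[12,-43,3],[0.001,0.059,0.005]],[[11,-43,3],[0.001,0.059,0.005]],[[11,-43,4],[0.001,0.059,0.005]],[[10,-43,5],[0.001,0.059,0.005]],[[10,-43,5],[0.001,0.059,0.005]],[[9,-44,6],[0.001,0.059,0.005]],[[8,-44,7],[0.001,0.059,0.005]],[[8,-44,7],[0.001,0.059,0.005]]]' && python3 -m creep '[[[0,0,0],[0,0,0]],[[0,0,0],[0,0,0]]]'
python3 - <<'E'
from h import *
o=st();c=cam("side");cv2.imwrite("pics/s8.png",cv2.resize(c["image"][80:260,250:490],None,fx=3,fy=3))
by=.042;bx=np.array([np.cos(by),np.sin(by),0]);y=np.cross([0,0,-1],-bx)
rows([.4440,-.363,.08],np.c_[-bx,y,[0,0,-1]])
P=cloud(c)
# lid tilt from the side cloud
m=(P[...,2]>.11)&(P[...,2]<.2)&(abs(P[...,0]-.44)<.11)&(abs(P[...,1]+.364)<.11)&(c["image"].min(2)>150)
Q=P[m]
for k in range(4):
    A=np.c_[Q[:,:2],np.ones(len(Q))];s=np.linalg.lstsq(A,Q[:,2],rcond=None)[0];r=A@s-Q[:,2];Q=Q[abs(r)<.004]
print("lid top plane",s,"z at TCP",np.array([*o["eef_pos"][:2],1])@s,len(Q),cv2.minAreaRect(Q[:,:2].astype(np.float32)))
E
```

```text
clock: 16.55
eef_pos: [0.4496, -0.3668, 0.1692]
tool_rot: [-0.023, 1.0, -0.002, -0.002]
ft_force: [0.6, 0.7, -5.2]
grip_width: 0.0129
grasp_force: 59.8
clock: 16.8
eef_pos: [0.4492, -0.3647, 0.1688]
tool_rot: [-0.023, 1.0, -0.001, -0.002]
ft_force: [0.1, 0.8, -4.5]
grip_width: 0.013
grasp_force: 60.2
16.8 [ 0.4492 -0.3647  0.1688] q [-0.68  0.43  0.11  1.25 -0.   -0.73] w 0.013 gf 60.2 F [ 0.1  0.8 -4.5]
2 rows; total turn 0.01
[[[2,1,45],[-0.001,-0.002,0.002]],[[2,1,45],[-0.001,-0.002,0.002]]]
lid top plane [-0.00932934  0.00124822  0.16094297] z at TCP 0.15629691964359121 1047 ((0.4422209858894348, -0.36186468601226807), (0.1691778153181076, 0.18239237368106842), 2.749424695968628)
```

View pics/s8.png

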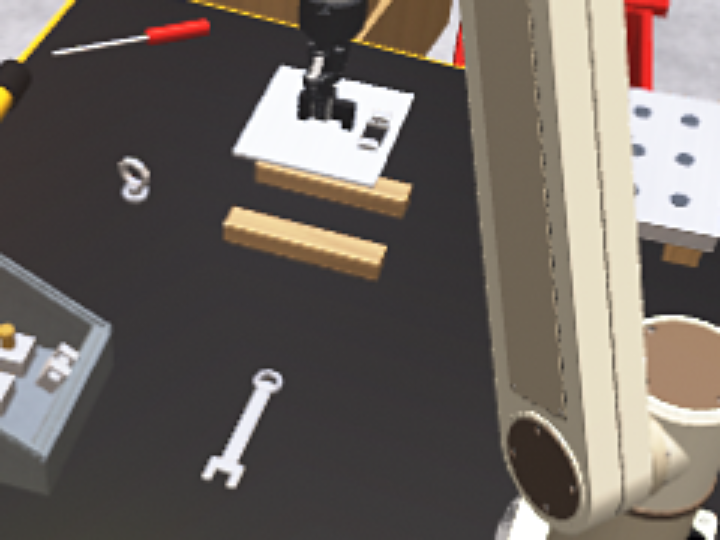

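The lid hangs level above the battens at (325,125) in the crop, with its handle parallel to them and the bystanders untouched. I lower it.

```bash
python3 -m creep '[[[2,1.5,35],[-0.001,-0.002,0.002]],[[1,0,35],[-0.001,-0.002,0.002]],[[0,0,30],[0,0,0]],[[0,0,12],[0,0,0]],[[0,0,4],[0,0,0]],[[0,0,0],[0,0,0]]]' && python3 -m creep '[[[0,0,1],[0,0,0]],[[0,0,1],[0,0,0]],[[0,0,1],[0,0,0]],[[0,0,1],[0,0,0]],[[0,0,0],[0,0,0]]]'
```

```text
clock: 17.6
eef_pos: [0.4465, -0.3636, 0.0543]
tool_rot: [-0.022, 1.0, -0.0, 0.001]
ft_force: [0.3, -0.8, -4.2]
grip_width: 0.0125
grasp_force: 60.1
clock: 18.23
eef_pos: [0.4455, -0.3632, 0.0489]
tool_rot: [-0.021, 1.0, 0.0, -0.0]
ft_force: [-0.0, 0.5, -4.0]
grip_width: 0.0127
grasp_force: 60.1
```

```bash
python3 -m creep '[[[0,0,1],[0,0,0]],[[0,0,0.5],[0,0,0]],[[0,0,0],[0,0,0]]]'; python3 -m creep '[[[0,0,0.5],[0,0,0]],[[0,0,0.5],[0,0,0]],[[0,0,0],[0,0,0]]]'
```

```text
clock: 18.6
eef_pos: [0.4456, -0.3633, 0.0475]
tool_rot: [-0.021, 1.0, 0.0, -0.0]
ft_force: [-0.1, 0.1, -4.0]
grip_width: 0.0124
grasp_force: 60.1
clock: 18.98
eef_pos: [0.4456, -0.3633, 0.0469]
tool_rot: [-0.021, 1.0, 0.0, -0.0]
ft_force: [-1.7, 1.7, -0.2]
grip_width: 0.0129
grasp_force: 60.8
```

Contact: the weight is now on the battens. I release slowly and retreat straight up.

```bash
python3 -m creep '[[[0,0,0.5],[0,0,0]],[[0,0,0],[0,0,0]]]'; python3 -m creep '[[[0,0,0],[0,0,0]],[[0,0,0],[0,0,0]],[[0,0,0],[0,0,0]],[[0,0,-2],[0,0,0]],[[0,0,-10],[0,0,0]],[[0,0,-25],[0,0,0]],[[0,0,-40],[0,0,0]],[[0,0,-50],[0,0,0]],[[30,0,-40],[0,0,0]],[[60,0,0],[0,0,0]],[[60,0,0],[0,0,0]],[[0,0,0],[0,0,0]]]' 36
python3 - <<'E'
from h import *
o=st();c=cam("side");P=cloud(c)
m=(P[...,2]>.02)&(P[...,2]<.05)&(abs(P[...,0]-.44)<.12)&(abs(P[...,1]+.364)<.12)&(c["image"].min(2)>150)
Q=P[m]
A=np.c_[Q[:,:2],np.ones(len(Q))];s=np.linalg.lstsq(A,Q[:,2],rcond=None)[0]
print("lid",s,Q[:,2].mean(),cv2.minAreaRect(Q[:,:2].astype(np.float32)))
cv2.imwrite("pics/s9.png",cv2.resize(c["image"][90:340,180:480],None,fx=2.4,fy=2.4))
E
```

```text
clock: 19.23
eef_pos: [0.4456, -0.3634, 0.0468]
tool_rot: [-0.021, 1.0, 0.0, -0.0]
ft_force: [-3.6, 3.1, 4.8]
grip_width: 0.0129
grasp_force: 61.4
clock: 20.72
eef_pos: [0.2924, -0.3694, 0.2142]
tool_rot: [-0.019, 1.0, 0.0, -0.0]
ft_force: [0.7, -0.6, -0.2]
grip_width: 0.036
grasp_force: 0.0
20.73 [ 0.2924 -0.3694  0.2142] q [-0.9   0.19 -0.1   1.28 -0.   -0.94] w 0.036 gf 0.0 F [ 0.7 -0.6 -0.2]
lid [-0.00841756  0.00270824  0.03913758] 0.03447790773917682 ((0.43986767530441284, -0.36267733573913574), (0.1970807909965515, 0.1905602514743805), 1.8423000574111938)
```

View pics/s9.png

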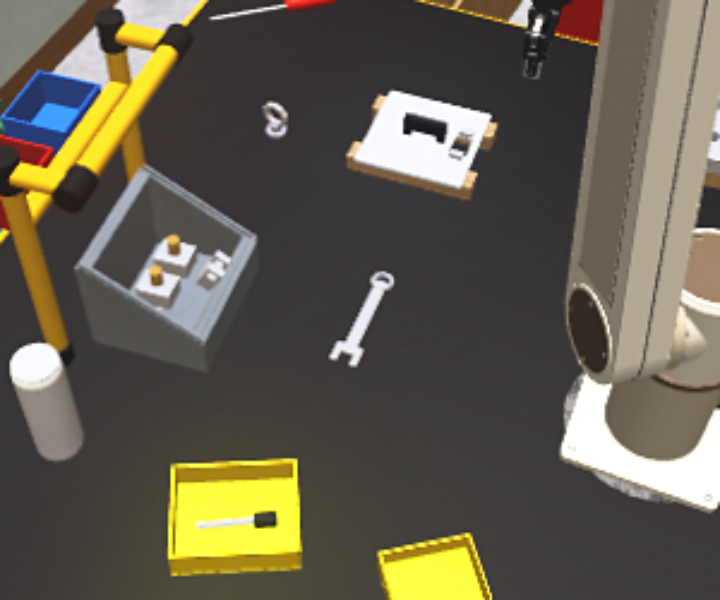

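The lid lies flat and centred across both battens at (425,140), handle up and parallel to them. The pin is in the bin at (240,520), and the can, eyebolt and wrench have not moved. I hand the job in.

```bash
python3 -c "
from workcell import workorder
print(workorder.job_done())"
```

```text
the job is handed in; nothing more can be done
None
```

The job is handed in at about 21 s: the pin lies flat in the 150 x 120 mm bin, the lid lies level and handle up across the middle of the battens with its handle parallel to them, and the can, eyebolt and wrench look unmoved in the last picture.

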